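Snap the turning tool into its clip holder

TASK

Put the wooden-handled turning tool away in its clip holder: with its steel spigot pointing at the hood but still short of it, press the handle down between the spring fingers of both clips until they snap round it, then slide it along the clips until the spigot is fully home in the hood, and let go. The height of the clip bar is set by hand and you are not told it, so feel your way: never push the tool against the holder with more than about 40 N. Leave the cup, bowl, sanding block and rib where they are.

Things in the scene. Friction and masses are not known exactly. Their poses are not given: they have to be found in the camera images.
- turning_tool: Loose turning tool, about 0.15 kg, lying level, axis 14 mm above the table. Its axis is its own y; origin on the axis. Plain round wooden handle, 22 mm in diameter, from y = -66 to +86 mm; a square steel collar 28 x 28 x 6 mm beyond each end (it rests on their flats); at +y a steel spigot; at -y a thin shank and flat triangular wire loop blade, to y = -132 mm.
- grip (a point): Point on the tool's axis at y = +10 mm, near its balance: the place to grip the handle across from above, so that the gripper stays between the clips while pressing and sliding. Same axes as the tool.
- spigot_tip (a point): Tip of the tool's round steel spigot (12 mm in diameter, 20 mm long, from y = +92 to the tip at y = +112 mm of the tool), on the tool's axis.
- holder: Fixed holder, long axis its own y, z up, origin under its middle. Base plate 80 x 260 x 8 mm; on two posts a bar 22 mm wide carries two spring clips and the hood; bar top 18 mm below the seat axis. The seat axis (where the snapped-in tool's axis lies) runs along y at x = 0, 52 to 68 mm above the underside: set by hand, not reported, rigid. Fully home, the tool's origin is at y = 0.
- clip_a (a point): Clip at y = -52 mm of the holder, farther from the hood, 14 mm long in y; the point marks its seat axis at the LOWEST setting (52 mm up; the real seat is 0 to 16 mm higher). A shallow V cradle and two sprung steel fingers: lips 8.5 mm above the seat axis, 16 mm apart, splayed tips 21 mm above it, 28 mm apart.
- clip_b (a point): The same kind of clip at y = +52 mm, nearer the hood. Pressed into both clips, the handle meets the fingers about 17 mm above the seat, needs 5 to 13 N in all to pass the lips (hardest near 14 mm above the seat), then gives way and stops hard in the cradles. Sliding it along y then takes 1 to 6 N. Only the bar lies between the clips (y = -45 to +45 mm).
- hood_mouth (a point): Mouth of the hood at y = +98 mm, at the lowest height setting. Square pocket 18 mm wide, 16.5 mm high about the seat axis, 14 mm deep to a back wall at y = +112 mm; block above it to 26 mm over the axis: the spigot enters only by sliding along +y. To press in clear of it, collars clear of the clips, the tool's origin must be at y = -27 to -15 mm, best -21.
- cup: Bystander: unglazed clay cup, 85 mm wide, 87 mm high, origin under its centre.
- sanding_block: Bystander: black sanding block 46 x 74 x 27 mm, origin under its centre.
- rib: Bystander: flat wooden rib 36 x 100 x 8 mm, origin under its centre.
- bowl: Bystander: unglazed clay bowl, 127 mm wide, 47 mm high, origin under its centre.

How it is judged:
By the outcome, as a careful person would: the job done as asked, in the order asked, and still so for the second after the job is handed in, with the robot touching nothing.
It also fails if it takes over 40 s, if anything falls off the work surface, if the arm or the gripper's body presses on something with over 40 N, if the wrist force passes 120 N, or if a joint passes its speed limit or range.

ROBOT

A 6-joint arm with a two-finger parallel gripper is mounted at the origin on a cart in front of the work surface, level with it; the furniture and walls round the work are solid. World frame = base frame: x ahead of the robot, y to its left, z up, the work surface at z = 0. Lengths are in mm, angles in degrees, forces in N, time in s.
With the tool pointing down it reaches from about 350 to 975 mm from the base axis. Payload 17.4 kg.
Tool frame: the origin (TCP) lies between the finger pads; the fingertips stand 17 mm ahead of it and the grasp point (between the pads) lies 2 mm behind it; z points along the fingers, y is the direction in which the jaws open and shut (so a half turn about z gives the same grasp; the last joint's range is limited). The gripper opens to 85 mm and grips with 20 to 120 N. Pads are 22 mm wide; open, the fingers measure 114 mm over their backs; the gripper's body (76 mm by 85 mm) begins 54 mm behind the grasp point. The pads swing forward as they close: fully open they stand 13 mm farther back than shut.
Start: joints at [-73.098, 6.646, 82.598, -0, 90.757, -2.166], TCP at [220.507, -637.973, 248.303] pointing down, gripper open.
Joint ranges: [-162.19, 162.19], [-47.58, 125.68], [4.15, 143.07], [-65.23, 245.23], [0.69, 171.88], [-170.13, 170.13]. Speed limits (degrees/s): [108.29, 108.29, 127.2, 180, 180, 180].

INTERFACE

Orientations are given as [roll, pitch, yaw] about the fixed x, y, z axes, in that order (R = Rz(yaw) Ry(pitch) Rx(roll)).
In Python, from bench import state, get_image, sign_off gives the robot as it stands.
- The arm moves only by the tool arm_command, never from a script. Its argument "moves" is a list of rows, each an object with "linear": the shift along the tool's x, y, z in m, a list of three; "yaw": the turn about the tool's z in rad; "fingers": the closure, from -1 (fully open) to 1 (shut). In form: [{"linear": [dx, dy, dz], "yaw": yaw, "fingers": fingers}, ...]. A call has 1 to 10 rows; each row is the pose to reach, as a shift and turn from the pose commanded when the call began, along the tool's axes at that moment; what a row does not reach only later rows make up. A row lasts 1/12 s, in which the tool goes at most 41.7 mm and 7.16 degrees, less where a joint would pass 70% of its speed; a pose out of reach is approached as far as the arm can. A call with a gripper value outside its range is refused whole. The fingers move at their own pace and stop on an object; "squeeze" is the grip in N (left out, the last holds). Time passes only in rows, so rows that repeat a pose let the fingers close. It gives the time, the measured TCP pose, the force and the opening at its end, in the units of the state.
- state(): the state, without advancing time (a new reading comes with each control period).
- get_image(name): name is "scene" or "top" or "wrist"; returns a dict with "img" (420x560x3 uint8, blue, green, red), "intrinsics" (3x3 intrinsics, pixels), "T" (4x4, takes a point from camera to world coordinates). Camera axes: x right, y down, z forward; pixel columns grow to the right and rows downward; lengths in mm; the calibration is good to about 2 mm. The wrist camera is an equidistant fisheye: a pixel r from the principal point sees the ray r / f radians off the axis. A picture is of the moment at which its call begins. There is no depth.
- sign_off(): hands the job in, once; it reports no verdict.
The state is a dict: "clock": time; "qpos": joint angles; "dq": joint speeds; "joint_efforts": joint torques, N m; "position": TCP position; "tcp_rot": TCP orientation; "contact_force": force on the tool from outside, world axes, zero at the start; "wrist_torque": the same for the moment, N m; "grip_width": opening from 0.0 (shut) to 1.0 (fully open).
Only numpy, scipy, OpenCV 4.12 (cv2) and the standard library are available. Lean on these libraries where they do the work, as an engineer would, in place of code of your own. Each camera call takes 0.05 s, during which the arm holds its last target. There are 200 camera calls.

## Working session

There is one attempt and no reset: what is moved stays moved. The work goes in short steps, Python scripts to look and compute and a tool call to move; the robot and the scene stay as the last step left them, time stands still between calls to the robot, and variables do not carry over. Pictures are saved under pics/ and viewed, about 8 in all and at most 12, crops included, and the job is handed in when it is done.

Besides the shell and the picture viewer there is one more tool, called after "Request:" as a command line: name --argument value ..., lists and objects as JSON in quotes. arm_command: Moves the arm, as the interface text tells. Its arguments: {"type":"object","properties":{"moves":{"type":"array","items":{"type":"object","properties":{"linear":{"type":"array","items":{"type":"number"}},"yaw":{"type":"number"},"fingers":{"type":"number"}}}},"squeeze":{"type":"number"}},"required":["moves"]}

```bash
mkdir -p pics; ls
python3 - <<'E'
from bench import state,get_image
import cv2,numpy as np
print(state())
for n in("scene","top"):
    d=get_image(n); cv2.imwrite(f"pics/{n}0.png",d["img"]); np.savez(f"pics/{n}0.npz",**d); print(n,np.round(d["intrinsics"],1).tolist(),np.round(d["T"],3).tolist())
E
```

```text
pics
{'clock': 0.0, 'qpos': array([-7.30968217e+01,  6.67470615e+00,  8.26360172e+01,  2.22040349e-04,
        9.07556752e+01, -2.16498746e+00]), 'dq': array([ 0.09595083, -0.04381736,  0.04596575,  0.08471021, -0.01181897,
       -0.09931605]), 'joint_efforts': array([ 1.58388044e-03, -7.31988287e+01, -6.32489347e+01, -4.80275207e-05,
        6.26885987e-03, -1.58897211e-05]), 'position': array([ 220.47024959, -637.8020844 ,  247.5523741 ]), 'tcp_rot': array([-1.79933657e+02, -2.73021296e-03,  1.90681670e+01]), 'contact_force': array([ 0.26066879, -0.07450322, -0.32944873]), 'wrist_torque': array([ 0.02109031, -0.00429889,  0.04917859]), 'grip_width': 1.000440263202255}
scene [[406.6, 0.0, 282.0], [0.0, 406.6, 213.2], [0.0, 0.0, 1.0]] [[-0.802, -0.371, 0.468, -8.879], [-0.597, 0.484, -0.64, 756.956], [0.011, -0.793, -0.609, 804.065], [0.0, 0.0, 0.0, 1.0]]
top [[476.4, 0.0, 283.7], [0.0, 476.4, 209.4], [0.0, 0.0, 1.0]] [[-0.004, -0.983, 0.185, 318.156], [-1.0, 0.005, 0.005, -24.856], [-0.006, -0.185, -0.983, 1416.95], [0.0, 0.0, 0.0, 1.0]]
```

View pics/top0.png

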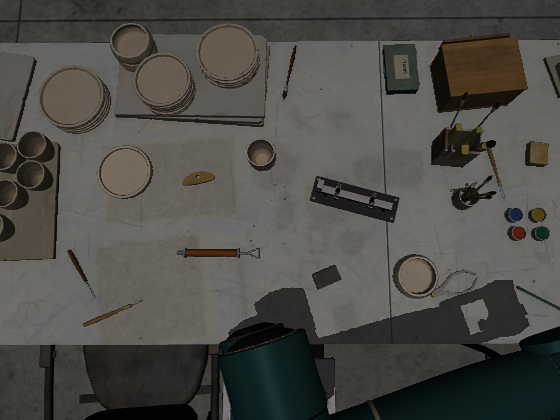

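View pics/scene0.png

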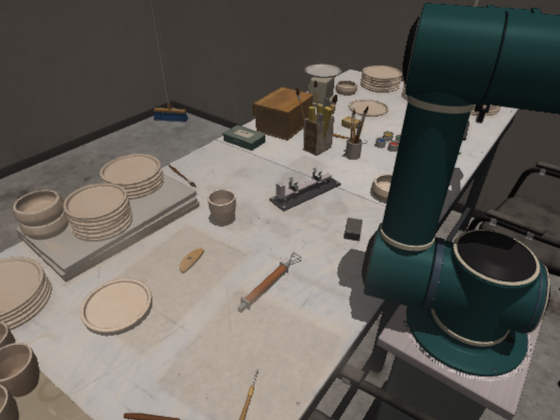

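The top view shows the tool at about (178–260, 253), with its spigot to the left. The holder is centred near (353, 199), and the raised hood block is at its left end, about (320, 185). I'll measure both now.

```bash
cat > h.py <<'E'
import numpy as np,cv2
def ray(d,uv):
    K,T=d["intrinsics"],d["T"]; v=T[:3,:3]@np.linalg.inv(K)@np.array([*uv,1.]); return T[:3,3],v
def onz(d,uv,z):
    o,v=ray(d,uv); return o+v*(z-o[2])/v[2]
def proj(d,p):
    q=np.linalg.inv(d["T"])@np.array([*p,1.]); q=d["intrinsics"]@(q[:3]/q[2]); return q[:2]
E
python3 - <<'E'
from h import *
d=dict(np.load("pics/top0.npz")); im=d["img"]
b,g,r=[im[...,i].astype(int) for i in range(3)]
m=((r-b>50)&(r>90)).astype(np.uint8); m[:235]=0;m[270:]=0;m[:,:165]=0;m[:,270:]=0
c=max(cv2.findContours(m,0,1)[0],key=cv2.contourArea)
R=cv2.minAreaRect(c); print("handle",R)
bx=cv2.boxPoints(R); P=np.array([onz(d,p,16) for p in bx]); print(P.round(1).tolist(), P.mean(0).round(1))
# holder base
hm=((im.max(2)<75)).astype(np.uint8); w=np.zeros_like(hm); w[165:232,300:408]=hm[165:232,300:408]
w=cv2.morphologyEx(w,cv2.MORPH_CLOSE,np.ones((9,9)))
c=max(cv2.findContours(w,0,1)[0],key=cv2.contourArea)
R=cv2.minAreaRect(c); print("holder",R)
P=np.array([onz(d,p,6) for p in cv2.boxPoints(R)]); print(P.round(1).tolist(),P.mean(0).round(1))
a=cv2.resize(im[165:232,300:408],None,fx=5,fy=5,interpolation=cv2.INTER_CUBIC)
e=cv2.resize(im[235:272,170:270],None,fx=5.4,fy=5.4,interpolation=cv2.INTER_CUBIC)
cv2.imwrite("pics/crop1.png",np.clip(1.5*np.vstack([a,e]),0,255))
E
```

```text
Traceback (most recent call last):
ValueError: max() iterable argument is empty
```

Run:
```python
from h import *
d=dict(np.load("pics/top0.npz")); im=d["img"]
print(im[253,190:240:10].tolist(), im[185,318:324].tolist())
b,g,r=[im[...,i].astype(int) for i in range(3)]
m=((r-b>30)).astype(np.uint8); m[:235]=0;m[270:]=0;m[:,:165]=0;m[:,270:]=0
c=max(cv2.findContours(m,0,1)[0],key=cv2.contourArea)
R=cv2.minAreaRect(c); print("handle",R)
bx=cv2.boxPoints(R); P=np.array([onz(d,p,16) for p in bx]); print(P.round(1).tolist(), P.mean(0).round(1))
hm=((im.max(2)<75)).astype(np.uint8); w=np.zeros_like(hm); w[165:232,300:408]=hm[165:232,300:408]
w=cv2.morphologyEx(w,cv2.MORPH_CLOSE,np.ones((9,9)))
c=max(cv2.findContours(w,0,1)[0],key=cv2.contourArea)
R=cv2.minAreaRect(c); print("holder",R)
P=np.array([onz(d,p,6) for p in cv2.boxPoints(R)]); print(P.round(1).tolist(),P.mean(0).round(1))
a=cv2.resize(im[165:232,300:408],(540,335),interpolation=cv2.INTER_CUBIC)
e=cv2.resize(im[235:272,170:270],(540,200),interpolation=cv2.INTER_CUBIC)
cv2.imwrite("pics/crop1.png",np.clip(1.5*np.vstack([a,e]),0,255))
```

```text
[[14, 38, 73], [13, 39, 74], [14, 39, 75], [14, 40, 75], [14, 39, 77]] [[106, 106, 111], [99, 100, 106], [97, 98, 103], [100, 100, 106], [108, 107, 111], [77, 77, 80]]
handle ((210.51258850097656, 252.3961181640625), (51.07224655151367, 6.227814674377441), 1.1934894323349)
[[446.8, 273.5, 16.0], [465.1, 273.8, 16.0], [461.3, 123.0, 16.0], [443.0, 123.1, 16.0]] [454.  198.4  16. ]
holder ((359.234619140625, 187.55459594726562), (88.81668090820312, 60.41338348388672), 22.067899703979492)
[[615.8, -87.4, 6.0], [792.4, -159.9, 6.0], [684.6, -408.4, 6.0], [512.9, -331.6, 6.0]] [ 651.4 -246.8    6. ][ WARN:0@0.188] global loadsave.cpp:1063 imwrite_ Unsupported depth image for selected encoder is fallbacked to CV_8U.
```

View pics/crop1.png

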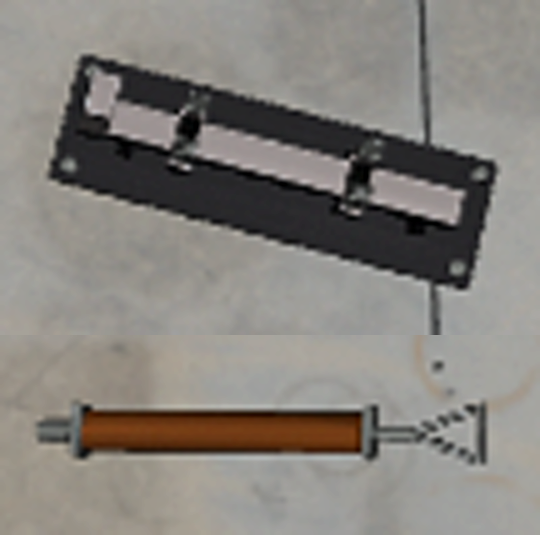

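The crop shows the holder's base-plate corners at (317, 176), (399, 197), (394, 223) and (310, 201) in full-image pixels. The hood is at the left end and the clips are at about (338, 191) and (372, 200). The tool's spigot points left, along world +y.

Run:
```python
from h import *
d=dict(np.load("pics/top0.npz"))
c=[(85,57),(497,160),(468,290),(52,180)]
P=np.array([onz(d,(x/5+299.6,y/5+164.6),8) for x,y in c]); print(P.round(1).tolist(),P.mean(0))
v=(P[0]+P[3]-P[1]-P[2])/2; print(np.linalg.norm(v),"yaw",np.degrees(np.arctan2(-v[0],v[1])))
```

```text
[[686.4, -118.3, 8.0], [621.0, -366.0, 8.0], [541.6, -344.9, 8.0], [610.0, -97.2, 8.0]] [ 614.73244956 -231.59937428    8.        ]
256.59612755916805 yaw -15.121808734747647
```

Request:
arm_command --moves '[{"linear":[0.506,-0.255,-0.05],"yaw":-0.98,"fingers":-1},{"linear":[0.506,-0.255,-0.05],"yaw":-0.98,"fingers":-1},{"linear":[0.506,-0.255,-0.05],"yaw":-0.98,"fingers":-1},{"linear":[0.506,-0.255,-0.05],"yaw":-0.98,"fingers":-1},{"linear":[0.506,-0.255,-0.05],"yaw":-0.98,"fingers":-1},{"linear":[0.506,-0.255,-0.05],"yaw":-0.98,"fingers":-1},{"linear":[0.506,-0.255,-0.05],"yaw":-0.98,"fingers":-1},{"linear":[0.506,-0.255,-0.05],"yaw":-0.98,"fingers":-1},{"linear":[0.506,-0.255,-0.05],"yaw":-0.98,"fingers":-1},{"linear":[0.506,-0.255,-0.05],"yaw":-0.98,"fingers":-1}]'

```text
clock: 0.93
position: [510.8, -338.5, 284.9]
tcp_rot: [-180.0, -0.0, 75.3]
contact_force: [0.5, -0.9, 0.6]
grip_width: 0.999
```

Request:
arm_command --moves '[{"linear":[0.13,0.073,-0.013],"yaw":0,"fingers":-1},{"linear":[0.13,0.073,-0.013],"yaw":0,"fingers":-1},{"linear":[0.13,0.073,-0.013],"yaw":0,"fingers":-1},{"linear":[0.13,0.073,-0.013],"yaw":0,"fingers":-1},{"linear":[0.13,0.073,-0.013],"yaw":0,"fingers":-1},{"linear":[0.13,0.073,-0.013],"yaw":0,"fingers":-1}]'

```text
clock: 1.43
position: [614.2, -232.2, 297.3]
tcp_rot: [-179.9, -0.0, 75.3]
contact_force: [-1.0, 0.5, 0.0]
grip_width: 0.998
```

Run:
```python
from bench import state,get_image
import cv2,numpy as np
d=get_image("wrist"); cv2.imwrite("pics/w1.png",cv2.convertScaleAbs(d["img"],alpha=1.6)); np.savez("pics/w1.npz",**d); print(np.round(d["intrinsics"],1).tolist(),np.round(d["T"],3).tolist()); s=state();print(s["position"],s["tcp_rot"],s["contact_force"])
```

```text
[[325.2, 0.0, 277.6], [0.0, 325.2, 212.0], [0.0, 0.0, 1.0]] [[0.967, -0.244, -0.068, 633.379], [-0.253, -0.931, -0.262, -164.084], [0.0, 0.27, -0.963, 423.011], [0.0, 0.0, 0.0, 1.0]]
[ 613.54116663 -233.06413688  297.36087792] [-1.79945922e+02  4.38737120e-03  7.52699846e+01] [ 0.22241452 -0.72334058 -0.07200261]
```

View pics/w1.png

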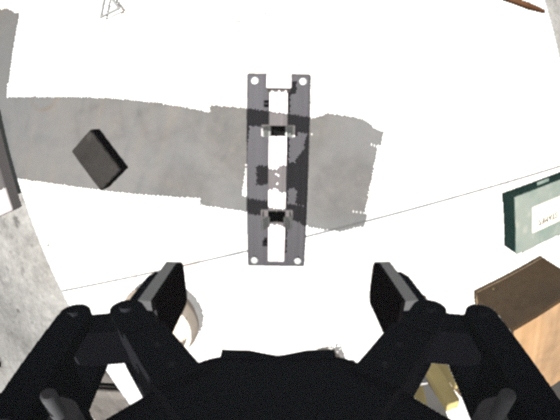

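The wrist view shows the holder at columns 247–310 and rows 74–265. The hood is at the top, near (279, 82), and the clips are at rows 130 and 216.

```bash
cat >> h.py <<'E'
def wray(d,uv):
    K,T=d["intrinsics"],d["T"]; x=(uv[0]-K[0,2])/K[0,0]; y=(uv[1]-K[1,2])/K[1,1]; t=np.hypot(x,y)
    s=np.sin(t)/t if t>1e-9 else 1.; return T[:3,3],T[:3,:3]@np.array([x*s,y*s,np.cos(t)])
def wz(d,uv,z):
    o,v=wray(d,uv); return o+v*(z-o[2])/v[2]
E
python3 - <<'E'
from h import *
d=dict(np.load("pics/w1.npz")); g=d["img"].max(2).astype(float)
def edge(row,lo,hi,sgn):
    s=np.diff(g[row])*sgn; i=lo+np.argmax(s[lo:hi]); 
    w=np.clip(s[i-1:i+2],0,None); return i+.5+(w@[-1,0,1])/w.sum()
def fit(rows,lo,hi,sgn,z):
    P=np.array([wz(d,(edge(r,lo,hi,sgn),r),z) for r in rows])
    k=np.polyfit(P[:,1],P[:,0],1); res=P[:,0]-np.polyval(k,P[:,1]); ok=abs(res)<np.median(abs(res))*3+.3
    k=np.polyfit(P[ok,1],P[ok,0],1); print(ok.sum(),len(rows),"yaw",-np.degrees(np.arctan(k[0])).round(2),"rms",res[ok].std().round(2),"x at y=-232:",np.polyval(k,-232).round(2)); return k
rows=list(range(88,255))
L=fit(rows,242,254,-1,8);R=fit(rows,299,314,1,8)
br=[r for r in rows if 95<r<122 or 142<r<200 or 228<r<255]
for z in(34,42,50): a=fit(br,260,274,1,z);b=fit(br,282,294,-1,z)
c=g[60:275,235:325]; cv2.imwrite("pics/c2.png",cv2.resize(np.clip(c*1.3,0,255).astype(np.uint8),None,fx=2.75*1,fy=2.75,interpolation=cv2.INTER_CUBIC))
print(g[100,243:316:1].astype(int).tolist())
# plate ends
for col in (252,258,297,302):
    s=np.diff(g[:,col]); t=68+np.argmin(s[68:80]); bt=258+np.argmax(s[258:270]); print(col,t,bt,wz(d,(col,t+.5),8).round(1),wz(d,(col,bt+.5),8).round(1))
E
```

```text
165 167 yaw -15.51 rms 0.27 x at y=-232: 573.37
164 167 yaw -15.62 rms 0.19 x at y=-232: 655.76
106 109 yaw -15.54 rms 0.19 x at y=-232: 603.19
109 109 yaw -15.67 rms 0.15 x at y=-232: 625.83
106 109 yaw -15.54 rms 0.19 x at y=-232: 603.42
109 109 yaw -15.67 rms 0.15 x at y=-232: 625.6
106 109 yaw -15.54 rms 0.18 x at y=-232: 603.65
109 109 yaw -15.67 rms 0.14 x at y=-232: 625.36
[211, 213, 210, 181, 125, 89, 87, 89, 90, 91, 89, 91, 90, 90, 91, 90, 89, 90, 91, 89, 77, 64, 54, 52, 50, 84, 165, 223, 232, 231, 231, 232, 232, 231, 232, 233, 231, 233, 235, 234, 229, 225, 225, 211, 157, 79, 48, 65, 82, 84, 85, 87, 86, 86, 86, 85, 85, 84, 83, 84, 82, 86, 85, 86, 84, 80, 100, 152, 191, 200, 199, 198, 198]
252 72 265 [618.8 -92.8   8. ] [ 549.2 -343.3    8. ]
258 73 265 [625.8 -96.1   8. ] [ 557.4 -345.4    8. ]
297 73 265 [ 673.1 -108.5    8. ] [ 610.4 -359.3    8. ]
302 73 265 [ 679.2 -110.     8. ] [ 617.2 -361.1    8. ]
```

View pics/c2.png

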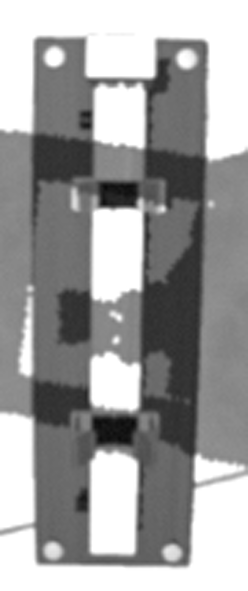

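The crop confirms the layout: hood block at crop rows 35–78, clip_b's cradle at row ~194 and clip_a's at row ~430. I'll cross-check the position along the axis.

```bash
python3 - <<'E'
from h import *
d=dict(np.load("pics/w1.npz")); u=np.array([.2689,.9632,0])
for z in (40,46,52):
    s=[wz(d,(235+x/2.75-.3,60+y/2.75-.3),z)@u for x,y in((118,194),(116,430))]
    print(z,np.round(s,1),"sep",round(s[0]-s[1],1),"mid",round(sum(s)/2,1))
for z in (78,86,94): print("hood mouth->origin s",z,(wz(d,(278,60+78/2.75-.3),z)@u-98).round(1))
t=dict(np.load("pics/top0.npz")); g=t["img"].max(2)
# scene & top: project hypotheses of centre line ends
for n in("scene","top"):
    t=dict(np.load(f"pics/{n}0.npz")); im=t["img"]
    for s0 in(-53.1,-57.8):
        c=np.array([614.5,-232,0])+(s0+58.2)*u; v=np.array([.9632,-.2689,0])
        q=np.array([proj(t,c+a*130*u+b*40*v+[0,0,8]) for a,b in((1,1),(1,-1),(-1,-1),(-1,1))])
        o=cv2.resize(im[150:240,260:410],None,fx=5,fy=5,interpolation=cv2.INTER_CUBIC) if s0==-53.1 else o
        cv2.polylines(o,[np.int32((q-[259.5,149.5])*5)],True,(0,255,0) if s0==-53.1 else (0,0,255),1)
    cv2.imwrite(f"pics/ov_{n}.png",cv2.convertScaleAbs(o,alpha=1.4))
E
python3 -c "
import cv2,numpy as np
a=cv2.imread('pics/ov_scene.png');b=cv2.imread('pics/ov_top.png')
cv2.imwrite('pics/ov.png',np.vstack([a[60:330],b[60:380]]))"
```

```text
40 [   3.7 -100.5] sep 104.2 mid -48.4
46 [  3.8 -98.7] sep 102.5 mid -47.5
52 [  3.9 -97. ] sep 100.9 mid -46.5
hood mouth->origin s 78 -48.6
hood mouth->origin s 86 -49.4
hood mouth->origin s 94 -50.3
```

View pics/ov.png

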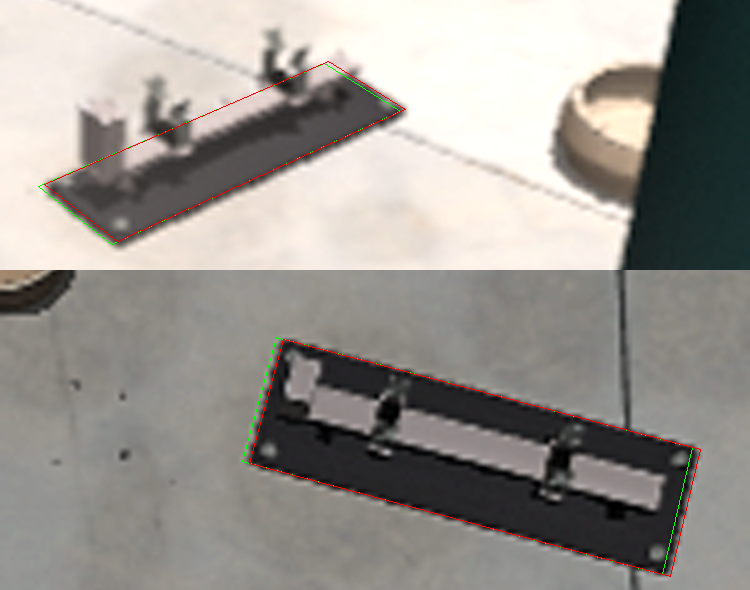

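The scene and top views both favour the red outline, so the holder centre is about (614.8, −230.9) with yaw −15.6°. The wrist camera has a bias of about 4 mm along the axis, but it agrees laterally. Next I'll move to the tool.

Request:
arm_command --moves '[{"linear":[0.375,-0.264,0.1],"yaw":-0.232,"fingers":-1},{"linear":[0.375,-0.264,0.1],"yaw":-0.232,"fingers":-1},{"linear":[0.375,-0.264,0.1],"yaw":-0.232,"fingers":-1},{"linear":[0.375,-0.264,0.1],"yaw":-0.232,"fingers":-1},{"linear":[0.375,-0.264,0.1],"yaw":-0.232,"fingers":-1},{"linear":[0.375,-0.264,0.1],"yaw":-0.232,"fingers":-1},{"linear":[0.375,-0.264,0.1],"yaw":-0.232,"fingers":-1},{"linear":[0.375,-0.264,0.1],"yaw":-0.232,"fingers":-1},{"linear":[0.375,-0.264,0.1],"yaw":-0.232,"fingers":-1},{"linear":[0.375,-0.264,0.1],"yaw":-0.232,"fingers":-1}]'

```text
clock: 2.32
position: [470.7, 148.7, 208.8]
tcp_rot: [180.0, -0.0, 88.4]
contact_force: [1.7, 0.3, -0.6]
grip_width: 1.0
```

Request:
arm_command --moves '[{"linear":[0.049,-0.018,0.06],"yaw":0,"fingers":-1},{"linear":[0.049,-0.018,0.06],"yaw":0,"fingers":-1},{"linear":[0.049,-0.018,0.06],"yaw":0,"fingers":-1},{"linear":[0.049,-0.018,0.06],"yaw":0,"fingers":-1}]'

```text
clock: 2.65
position: [454.3, 197.4, 147.9]
tcp_rot: [-179.9, 0.1, 88.6]
contact_force: [-0.3, -0.1, 1.4]
grip_width: 1.0
```

Run:
```python
from bench import state,get_image
from h import *
d=get_image("wrist"); cv2.imwrite("pics/w2.png",d["img"]); np.savez("pics/w2.npz",**d); s=state();print(s["position"],s["tcp_rot"])
im=d["img"]; b,g,r=[im[...,i].astype(int) for i in range(3)]
m=((r-b>35)&(r>1.6*b)).astype(np.uint8); m=cv2.morphologyEx(m,cv2.MORPH_OPEN,np.ones((3,3)))
for c in cv2.findContours(m,0,1)[0]:
    if cv2.contourArea(c)<1500: continue
    R=cv2.minAreaRect(c); print(R)
    x,y,w,h=cv2.boundingRect(c); P=[]
    for row in range(y+6,y+h-6,4):
        q=np.flatnonzero(m[row,x:x+w]); P.append((wz(d,(x+q[0]-.5,row),14)+wz(d,(x+q[-1]+.5,row),14))/2)
    P=np.array(P); k=np.polyfit(P[:,1],P[:,0],1); print("yaw",-np.degrees(np.arctan(k[0])),"x@198",np.polyval(k,198),"ends y",wz(d,(x+w/2,y),20),wz(d,(x+w/2,y+h),20))
```

```text
[455.25463747 197.04161362 149.4277878 ] [-1.79998063e+02  2.26150673e-02  8.85025427e+01]
((274.0, 202.5), (179.0, 26.0), 90.0)
yaw -0.7899139178608504 x@198 453.89846998428834 ends y [455.49675524 275.38399788  20.        ] [451.19429458 121.41221357  20.        ]
((507.782958984375, 151.66087341308594), (96.37960052490234, 25.168561935424805), 87.1375961303711)
yaw 10.224200206453185 x@198 685.619228747769 ends y [669.54024311 294.03467379  20.        ] [678.53032325 201.77904403  20.        ]
```

View pics/w2.png

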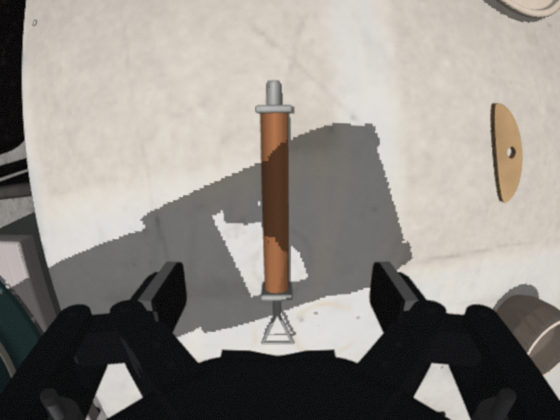

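The handle lies along image column 274, rows 113–292, with the spigot at the top. Its centre is (453.9, 198.4), which agrees with the top camera. I'll go down and grip.

Request:
arm_command --moves '[{"linear":[0.001,-0.001,0.04],"yaw":0,"fingers":-1},{"linear":[0.001,-0.001,0.08],"yaw":0,"fingers":-1},{"linear":[0.001,-0.001,0.11],"yaw":0,"fingers":-0.5},{"linear":[0.001,-0.001,0.122],"yaw":0,"fingers":0},{"linear":[0.001,-0.001,0.128],"yaw":0,"fingers":0},{"linear":[0.001,-0.001,0.128],"yaw":0,"fingers":0.2}]' --squeeze 60

```text
clock: 3.2
position: [455.0, 198.2, 21.9]
tcp_rot: [180.0, -0.0, 88.4]
contact_force: [0.5, -0.8, 0.6]
grip_width: 0.456
```

Request:
arm_command --moves '[{"linear":[0,0,0.001],"yaw":0,"fingers":1},{"linear":[0,0,0.001],"yaw":0,"fingers":1},{"linear":[0,0,0.001],"yaw":0,"fingers":1},{"linear":[0,0,0.001],"yaw":0,"fingers":1},{"linear":[0,0,0.001],"yaw":0,"fingers":1}]' --squeeze 100

```text
clock: 3.62
position: [455.7, 199.1, 22.7]
tcp_rot: [179.8, -0.1, 88.5]
contact_force: [0.3, -2.5, 7.9]
grip_width: 0.218
```

Request:
arm_command --moves '[{"linear":[0,0,-0.01],"yaw":0,"fingers":1},{"linear":[0,0,-0.03],"yaw":0,"fingers":1},{"linear":[0,0,-0.06],"yaw":0,"fingers":1},{"linear":[0,0,-0.1],"yaw":0,"fingers":1},{"linear":[0,0,-0.13],"yaw":0,"fingers":1},{"linear":[0,0,-0.15],"yaw":0,"fingers":1},{"linear":[0,0,-0.15],"yaw":0,"fingers":1}]'

```text
clock: 4.2
position: [455.6, 199.4, 176.8]
tcp_rot: [179.6, -0.2, 88.5]
contact_force: [1.2, 0.2, -1.0]
grip_width: 0.217
```

Run:
```python
from bench import state,get_image
from h import *
d=get_image("wrist"); np.savez("pics/w3.npz",**d); e=get_image("scene"); np.savez("pics/s3.npz",**e); s=state();print(s)
p=proj(e,s["position"]); print(p); x,y=np.int32(p)
a=cv2.resize(e["img"][max(0,y-45):y+55,max(0,x-65):x+65],(520,400),interpolation=cv2.INTER_CUBIC)
w=cv2.resize(d["img"][60:,150:410],(260,360))
o=np.zeros((400,780,3),np.uint8); o[:,:520]=a; o[:360,520:]=w
cv2.imwrite("pics/g3.png",cv2.convertScaleAbs(o,alpha=1.4))
```

```text
{'clock': 4.3, 'qpos': array([ 2.06983426e+01, -1.45409328e+01,  1.09831859e+02,  4.13120059e-03,
        8.45755147e+01,  2.21807601e+01]), 'dq': array([ 0.10340495,  1.52603378,  2.32668776,  0.04327114, -0.61862656,
       -0.00943196]), 'joint_efforts': array([ 2.25353282e-02, -4.48683321e+01, -6.71836066e+01, -8.36738545e-04,
        2.20293109e-01, -1.27352934e-03]), 'position': array([454.37523322, 198.95948114, 171.62303537]), 'tcp_rot': array([ 1.79877877e+02, -5.42318556e-02,  8.85172545e+01]), 'contact_force': array([ 0.70391695, -0.5839628 , -2.07221146]), 'wrist_torque': array([-0.00861994, -0.0465689 , -0.02820232]), 'grip_width': 0.21645013494185333}
[262.74085959 238.54177935]
```

View pics/g3.png

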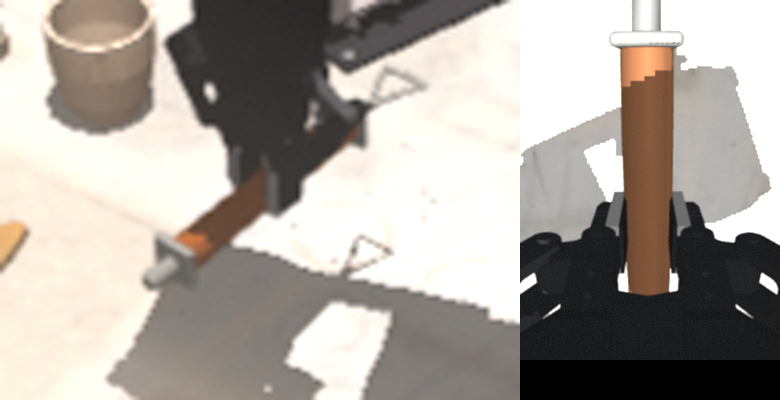

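The tool is held level with the spigot forward. Now I'll carry it above the holder.

Request:
arm_command --moves '[{"linear":[-0.02,0.008,0],"yaw":0.02,"fingers":1},{"linear":[-0.056,0.022,0],"yaw":0.05,"fingers":1},{"linear":[-0.094,0.036,0],"yaw":0.08,"fingers":1},{"linear":[-0.132,0.051,0],"yaw":0.11,"fingers":1},{"linear":[-0.17,0.066,0],"yaw":0.14,"fingers":1},{"linear":[-0.208,0.081,0],"yaw":0.17,"fingers":1},{"linear":[-0.246,0.096,0],"yaw":0.2,"fingers":1},{"linear":[-0.284,0.11,0],"yaw":0.22,"fingers":1},{"linear":[-0.32,0.124,0],"yaw":0.24,"fingers":1},{"linear":[-0.35,0.135,0],"yaw":0.246,"fingers":1}]'

```text
clock: 5.13
position: [579.9, -157.1, 168.6]
tcp_rot: [-179.9, 0.0, 74.3]
contact_force: [0.1, 0.7, -1.8]
grip_width: 0.216
```

Request:
arm_command --moves '[{"linear":[-0.03,0.022,0],"yaw":0,"fingers":1},{"linear":[-0.055,0.04,0.01],"yaw":0,"fingers":1},{"linear":[-0.072,0.053,0.025],"yaw":0,"fingers":1},{"linear":[-0.072,0.053,0.04],"yaw":0,"fingers":1},{"linear":[-0.072,0.053,0.04],"yaw":0,"fingers":1},{"linear":[-0.072,0.053,0.04],"yaw":0,"fingers":1}]'

```text
clock: 5.63
position: [610.9, -237.5, 128.4]
tcp_rot: [-179.8, -0.0, 74.4]
contact_force: [0.7, -0.2, -0.8]
grip_width: 0.217
```

Run:
```python
from bench import state,get_image
from h import *
s=state();print(s["clock"],s["position"],s["tcp_rot"],s["contact_force"],s["wrist_torque"])
d=get_image("wrist"); np.savez("pics/w4.npz",**d); e=get_image("scene"); np.savez("pics/s4.npz",**e); t=get_image("top"); np.savez("pics/t4.npz",**t)
s=state();print(s["position"],s["tcp_rot"],s["contact_force"])
a=cv2.resize(e["img"][140:240,250:370],(480,400),interpolation=cv2.INTER_CUBIC)
w=cv2.resize(d["img"][40:,180:380],(315,600))
b=cv2.resize(t["img"][160:228,300:396],(480,340)[0:2],interpolation=cv2.INTER_CUBIC)[:200]
o=np.zeros((600,795,3),np.uint8); o[:400,:480]=a; o[400:,:480]=b; o[:,480:]=w
cv2.imwrite("pics/g4.png",cv2.convertScaleAbs(o,alpha=1.3))
```

```text
5.6333 [ 610.854082   -237.47820581  128.4163682 ] [-1.79803647e+02 -3.88714829e-02  7.44097080e+01] [ 0.67055022 -0.17780157 -0.78284569] [0.02584896 0.02412037 0.01307484]
[ 611.91669788 -237.36870983  131.22044251] [1.79940522e+02 2.20251304e-03 7.44664189e+01] [ 1.03105587  0.02793564 -1.31579104]
```

View pics/g4.png

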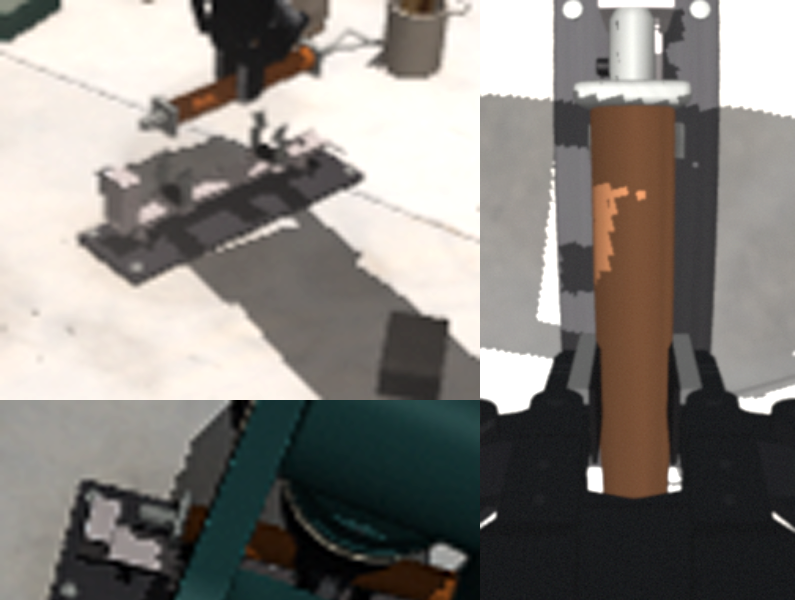

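The tool is above the holder and looks parallel to it in the wrist view. The spigot tip is at about (276, 46) in the wrist image, (285, 171) in the scene image and (327, 181) in the top image. I'll check the tip's position along the axis with these.

Run:
```python
from h import *
u=np.array([.2689,.9632,0]); v=np.array([.9632,-.2689,0]); tcp=np.array([611.5,-237.4,130])
c0=np.array([614.8,-230.9,0])
w,s,t=[dict(np.load(f"pics/{n}4.npz")) for n in "wst"]
for n,p in(("w",wz(w,(276.5,46),122)),("s",onz(s,(285.5,171.3),122)),("t",onz(t,(327.6,181.4),122))):
    print(n,p.round(1),"tip-tcp along",((p-tcp)@u).round(1),"lat",((p-tcp)@v).round(1)," holder y,x:",((p-c0)@u).round(1),((p-c0)@v).round(1))
p=wz(w,(276.5,90.7),122+8); print("collar face y~92 top edge: along",((p-tcp)@u).round(1))
# collar and handle lateral centre in wrist
g=w["img"].astype(int); m=(g[...,2]-g[...,0]>20)
for row in range(115,240,25):
    q=np.flatnonzero(m[row,230:330])+230; a=(wz(w,(q[0],row),122)+wz(w,(q[-1],row),122))/2; print(row,q[0],q[-1],((a-tcp)@u).round(1),"lat",((a-tcp)@v).round(2))
# holder plate edges again for lateral
G=g.max(2)
for row in(50,60,70,80,90): print(row,G[row,210:260:2].tolist())
```

```text
w [ 639.3 -138.8  122. ] tip-tcp along 102.4 lat 0.2  holder y,x: 95.3 -1.2
s [ 636.7 -141.7  122. ] tip-tcp along 98.9 lat -1.5  holder y,x: 91.8 -2.9
t [ 640.9 -141.2  122. ] tip-tcp along 100.5 lat 2.5  holder y,x: 93.4 1.0
collar face y~92 top edge: along 82.9
115 250 303 73.8 lat 0.23
140 251 303 63.6 lat 0.43
165 251 303 53.4 lat 0.42
190 251 303 42.9 lat 0.42
215 252 302 32.1 lat 0.41
50 [229, 229, 229, 228, 227, 227, 228, 229, 173, 90, 95, 93, 143, 205, 223, 210, 145, 94, 96, 95, 96, 94, 92, 89, 76]
60 [225, 227, 227, 228, 229, 231, 232, 234, 158, 90, 98, 95, 95, 96, 98, 95, 99, 97, 96, 95, 95, 95, 93, 93, 93]
70 [230, 229, 229, 230, 231, 233, 233, 235, 164, 91, 97, 95, 95, 94, 97, 96, 97, 95, 97, 97, 96, 95, 94, 92, 94]
80 [230, 231, 229, 229, 230, 230, 231, 233, 166, 90, 96, 94, 95, 95, 97, 97, 99, 98, 95, 94, 98, 93, 61, 61, 56]
90 [228, 229, 229, 230, 229, 230, 231, 232, 161, 92, 97, 95, 96, 95, 96, 97, 96, 97, 94, 98, 96, 98, 98, 98, 96]
```

Request:
arm_command --moves '[{"linear":[-0.003,0.001,0.004],"yaw":0,"fingers":1},{"linear":[-0.003,0.001,0.012],"yaw":0,"fingers":1},{"linear":[-0.003,0.001,0.02],"yaw":0,"fingers":1},{"linear":[-0.003,0.001,0.027],"yaw":0,"fingers":1},{"linear":[-0.003,0.001,0.03],"yaw":0,"fingers":1},{"linear":[-0.003,0.001,0.03],"yaw":0,"fingers":1},{"linear":[-0.003,0.001,0.03],"yaw":0,"fingers":1}]'

```text
clock: 6.37
position: [611.9, -241.2, 99.9]
tcp_rot: [-180.0, -0.0, 74.4]
contact_force: [-0.1, -0.9, -2.3]
grip_width: 0.215
```

Run:
```python
from bench import state,get_image
import numpy as np
for i in range(4):
    s=state();print(s["clock"],s["position"].round(2),s["tcp_rot"].round(2),s["contact_force"].round(1)); get_image("top")
```

```text
6.3667 [ 611.85 -241.22   99.92] [-179.97   -0.     74.42] [-0.1 -0.9 -2.3]
6.4167 [ 612.01 -241.32  100.34] [179.99   0.    74.41] [ 0.4  0.4 -2.6]
6.4667 [ 612.08 -241.34  100.52] [179.97   0.    74.42] [ 0.8 -0.5 -1.7]
6.5167 [ 612.1  -241.39  100.62] [1.7996e+02 1.0000e-02 7.4410e+01] [ 0.4 -0.1 -1.7]
```

Request:
arm_command --moves '[{"linear":[0,0,0.002],"yaw":0,"fingers":1},{"linear":[0,0,0.004],"yaw":0,"fingers":1},{"linear":[0,0,0.006],"yaw":0,"fingers":1},{"linear":[0,0,0.008],"yaw":0,"fingers":1},{"linear":[0,0,0.009],"yaw":0,"fingers":1},{"linear":[0,0,0.009],"yaw":0,"fingers":1}]'

```text
clock: 7.07
position: [611.8, -241.2, 90.7]
tcp_rot: [-180.0, -0.0, 74.4]
contact_force: [0.4, -0.3, -1.5]
grip_width: 0.216
```

Request:
arm_command --moves '[{"linear":[0,0,0.001],"yaw":0,"fingers":1},{"linear":[0,0,0.002],"yaw":0,"fingers":1},{"linear":[0,0,0.003],"yaw":0,"fingers":1},{"linear":[0,0,0.003],"yaw":0,"fingers":1}]'

```text
clock: 7.4
position: [611.8, -241.3, 87.9]
tcp_rot: [-180.0, -0.0, 74.4]
contact_force: [-0.1, 0.5, -1.7]
grip_width: 0.217
```

Request:
arm_command --moves '[{"linear":[0,0,0.001],"yaw":0,"fingers":1},{"linear":[0,0,0.002],"yaw":0,"fingers":1},{"linear":[0,0,0.003],"yaw":0,"fingers":1},{"linear":[0,0,0.003],"yaw":0,"fingers":1}]'

```text
clock: 7.73
position: [611.8, -241.2, 84.9]
tcp_rot: [-180.0, -0.0, 74.4]
contact_force: [0.2, 0.1, -1.7]
grip_width: 0.214
```

Request:
arm_command --moves '[{"linear":[0,0,0.001],"yaw":0,"fingers":1},{"linear":[0,0,0.002],"yaw":0,"fingers":1},{"linear":[0,0,0.003],"yaw":0,"fingers":1},{"linear":[0,0,0.003],"yaw":0,"fingers":1}]'

```text
clock: 8.07
position: [611.8, -241.2, 81.9]
tcp_rot: [-180.0, -0.0, 74.4]
contact_force: [-0.6, -0.0, -1.9]
grip_width: 0.216
```

Request:
arm_command --moves '[{"linear":[0,0,0.001],"yaw":0,"fingers":1},{"linear":[0,0,0.002],"yaw":0,"fingers":1},{"linear":[0,0,0.003],"yaw":0,"fingers":1},{"linear":[0,0,0.003],"yaw":0,"fingers":1}]'

```text
clock: 8.4
position: [611.8, -241.2, 78.9]
tcp_rot: [-180.0, -0.0, 74.4]
contact_force: [-2.1, 0.2, -0.6]
grip_width: 0.216
```

Request:
arm_command --moves '[{"linear":[0,0,0.001],"yaw":0,"fingers":1},{"linear":[0,0,0.002],"yaw":0,"fingers":1},{"linear":[0,0,0.002],"yaw":0,"fingers":1}]'

```text
clock: 8.65
position: [611.9, -241.3, 77.0]
tcp_rot: [180.0, 0.0, 74.4]
contact_force: [-0.1, 0.5, -0.6]
grip_width: 0.22
```

Request:
arm_command --moves '[{"linear":[0,0,0.001],"yaw":0,"fingers":1},{"linear":[0,0,0.002],"yaw":0,"fingers":1},{"linear":[0,0,0.002],"yaw":0,"fingers":1}]'

```text
clock: 8.9
position: [611.9, -241.3, 74.9]
tcp_rot: [-180.0, -0.0, 74.4]
contact_force: [-0.0, -0.6, -0.6]
grip_width: 0.215
```

Request:
arm_command --moves '[{"linear":[0,0,0.001],"yaw":0,"fingers":1},{"linear":[0,0,0.002],"yaw":0,"fingers":1},{"linear":[0,0,0.002],"yaw":0,"fingers":1}]'

```text
clock: 9.15
position: [611.8, -241.2, 72.8]
tcp_rot: [-180.0, -0.0, 74.4]
contact_force: [-1.0, 0.6, -2.3]
grip_width: 0.218
```

Run:
```python
from h import *
from bench import state,get_image
w=dict(np.load("pics/w4.npz")); g=w["img"].astype(int); m=(g[...,2]-g[...,0]>20)
cam=w["T"][:3,3]
for row in range(115,240,25):
    q=np.flatnonzero(m[row,230:330])+230; _,a=wray(w,(q[0]-.5,row)); _,b=wray(w,(q[-1]+.5,row))
    u=np.array([.2689,.9632,0]); a=a-(a@u)*u; b=b-(b@u)*u   # cross-section perpendicular to axis
    th=np.arccos(a@b/np.linalg.norm(a)/np.linalg.norm(b)); D=11/np.sin(th/2); mid=a/np.linalg.norm(a)+b/np.linalg.norm(b); mid/=np.linalg.norm(mid)
    print(row,"axis z - tcp z:",(cam[2]+D*mid[2]-130).round(1))
s=state(); print(s["position"],s["contact_force"],s["wrist_torque"])
e=get_image("scene"); np.savez("pics/s5.npz",**e); d=get_image("wrist"); np.savez("pics/w5.npz",**d)
a=cv2.resize(e["img"][150:235,255:365],(550,425),interpolation=cv2.INTER_CUBIC)
o=np.zeros((600,800,3),np.uint8); o[:425,:550]=a; o[:600,550:]=cv2.resize(d["img"][40:300,225:333],(250,600))
cv2.imwrite("pics/g5.png",cv2.convertScaleAbs(o,alpha=1.3))
```

```text
115 axis z - tcp z: -10.4
140 axis z - tcp z: -11.9
165 axis z - tcp z: -10.3
190 axis z - tcp z: -8.2
215 axis z - tcp z: -10.7
[ 611.79873778 -241.24173427   72.79434494] [-1.01616471  0.63747202 -2.28084187] [ 0.00276531  0.22779168 -0.05233139]
```

View pics/g5.png

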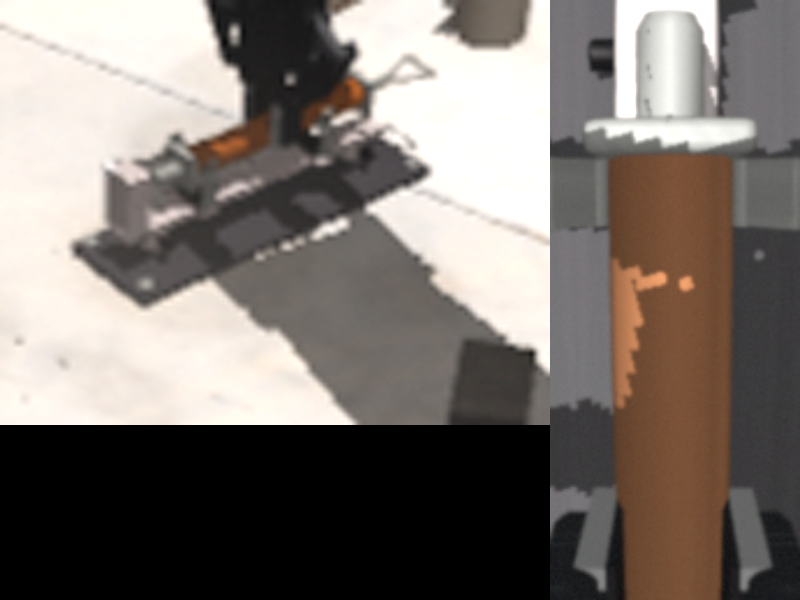

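The wrist view shows clip_b's fingers flanking the handle symmetrically, with the front collar just past the clip and the spigot tip short of the hood. I'll keep feeling downwards.

Request:
arm_command --moves '[{"linear":[0,0,0.001],"yaw":0,"fingers":1},{"linear":[0,0,0.0015],"yaw":0,"fingers":1},{"linear":[0,0,0.0015],"yaw":0,"fingers":1}]'

```text
clock: 9.5
position: [611.8, -241.2, 71.5]
tcp_rot: [-180.0, -0.0, 74.4]
contact_force: [0.0, -0.3, -3.1]
grip_width: 0.213
```

Request:
arm_command --moves '[{"linear":[0,0,0.001],"yaw":0,"fingers":1},{"linear":[0,0,0.0015],"yaw":0,"fingers":1},{"linear":[0,0,0.0015],"yaw":0,"fingers":1}]'

```text
clock: 9.75
position: [611.8, -241.3, 70.0]
tcp_rot: [-180.0, -0.0, 74.4]
contact_force: [-1.0, -0.4, -1.7]
grip_width: 0.219
```

Request:
arm_command --moves '[{"linear":[0,0,0.001],"yaw":0,"fingers":1},{"linear":[0,0,0.0015],"yaw":0,"fingers":1},{"linear":[0,0,0.0015],"yaw":0,"fingers":1}]'

```text
clock: 10.0
position: [611.8, -241.3, 68.5]
tcp_rot: [-180.0, -0.0, 74.4]
contact_force: [-1.2, -0.4, -2.6]
grip_width: 0.213
```

Request:
arm_command --moves '[{"linear":[0,0,0.001],"yaw":0,"fingers":1},{"linear":[0,0,0.0015],"yaw":0,"fingers":1},{"linear":[0,0,0.0015],"yaw":0,"fingers":1}]'

```text
clock: 10.25
position: [611.8, -241.2, 66.9]
tcp_rot: [-180.0, -0.0, 74.4]
contact_force: [-1.3, -0.2, -3.3]
grip_width: 0.215
```

Run:
```python
from bench import state,get_image
import numpy as np
for i in range(5):
    s=state();print(s["position"].round(2),s["contact_force"].round(1),s["wrist_torque"].round(3),round(s["grip_width"],3)); get_image("top")
```

```text
[ 611.82 -241.23   66.91] [-1.3 -0.2 -3.3] [0.071 0.155 0.011] 0.215
[ 611.85 -241.24   66.98] [-0.5  0.4 -3.9] [0.046 0.081 0.086] 0.217
[ 611.88 -241.28   67.04] [-0.5  1.  -3.3] [ 0.103  0.165 -0.013] 0.215
[ 611.88 -241.26   67.05] [-0.6  0.2 -3.3] [0.082 0.102 0.003] 0.215
[ 611.87 -241.25   67.07] [-0.9  0.6 -3.6] [0.019 0.202 0.001] 0.218
```

Request:
arm_command --moves '[{"linear":[0,0,0.001],"yaw":0,"fingers":1},{"linear":[0,0,0.0015],"yaw":0,"fingers":1},{"linear":[0,0,0.0015],"yaw":0,"fingers":1}]'

```text
clock: 10.75
position: [611.9, -241.2, 65.5]
tcp_rot: [-180.0, -0.0, 74.4]
contact_force: [-1.8, 0.7, -3.2]
grip_width: 0.214
```

Request:
arm_command --moves '[{"linear":[0,0,0.001],"yaw":0,"fingers":1},{"linear":[0,0,0.001],"yaw":0,"fingers":1}]'

```text
clock: 10.92
position: [611.8, -241.3, 64.5]
tcp_rot: [-180.0, -0.0, 74.4]
contact_force: [-1.3, 0.7, -2.6]
grip_width: 0.213
```

Request:
arm_command --moves '[{"linear":[0,0,0.001],"yaw":0,"fingers":1},{"linear":[0,0,0.001],"yaw":0,"fingers":1}]'

```text
clock: 11.08
position: [611.8, -241.3, 63.7]
tcp_rot: [-180.0, 0.0, 74.4]
contact_force: [-2.1, 0.7, -0.8]
grip_width: 0.215
```

Request:
arm_command --moves '[{"linear":[0,0,0.0005],"yaw":0,"fingers":1},{"linear":[0,0,0.001],"yaw":0,"fingers":1},{"linear":[0,0,0.001],"yaw":0,"fingers":1}]'

```text
clock: 11.33
position: [611.9, -241.3, 63.6]
tcp_rot: [180.0, 0.0, 74.4]
contact_force: [-7.0, 3.3, 7.7]
grip_width: 0.217
```

Run:
```python
from bench import state,get_image
import numpy as np
for i in range(3):
    s=state();print(s["position"].round(2),s["contact_force"].round(1),s["wrist_torque"].round(3),round(s["grip_width"],3)); d=get_image("wrist")
```

```text
[ 611.95 -241.32   63.6 ] [-7.   3.3  7.7] [0.491 1.27  0.059] 0.217
[ 611.94 -241.34   63.62] [-7.3  2.3  8.3] [0.417 1.299 0.068] 0.211
[ 611.94 -241.29   63.59] [-8.2  3.1  7.7] [0.405 1.249 0.153] 0.216
```

It stops hard at TCP z 63.6, about 16 mm below first contact, so the handle is seated in the cradles. There is a side load of about 8 N towards holder −x, so I'll ease over that way.

Request:
arm_command --moves '[{"linear":[0,-0.0005,0.0],"yaw":0,"fingers":1},{"linear":[0,-0.001,0.0],"yaw":0,"fingers":1},{"linear":[0,-0.001,0.0],"yaw":0,"fingers":1}]'

```text
clock: 11.73
position: [611.3, -241.1, 63.4]
tcp_rot: [179.9, 0.0, 74.4]
contact_force: [-1.3, 0.3, 6.3]
grip_width: 0.218
```

Run:
```python
from bench import state,get_image
s=state();print(s["position"].round(2),s["contact_force"].round(1),s["wrist_torque"].round(3),round(s["grip_width"],3))
```

```text
[ 611.3  -241.13   63.42] [-1.3  0.3  6.3] [0.128 0.393 0.032] 0.218
```

Request:
arm_command --moves '[{"linear":[0,-0.0002,0.0005],"yaw":0,"fingers":1},{"linear":[0,-0.0002,0.001],"yaw":0,"fingers":1},{"linear":[0,-0.0002,0.001],"yaw":0,"fingers":1}]'

```text
clock: 11.98
position: [611.3, -241.2, 63.3]
tcp_rot: [179.9, 0.0, 74.4]
contact_force: [-5.5, 2.2, 13.4]
grip_width: 0.22
```

Request:
arm_command --moves '[{"linear":[0,-0.0006,-0.0015],"yaw":0,"fingers":1},{"linear":[0.002,-0.0006,-0.0015],"yaw":0,"fingers":1},{"linear":[0.005,-0.0006,-0.0015],"yaw":0,"fingers":1},{"linear":[0.007,-0.0006,-0.0015],"yaw":0,"fingers":1},{"linear":[0.007,-0.0006,-0.0015],"yaw":0,"fingers":1}]'

```text
clock: 12.4
position: [612.3, -233.7, 63.2]
tcp_rot: [180.0, -0.0, 74.4]
contact_force: [2.0, 1.1, 0.7]
grip_width: 0.219
```

Run:
```python
from bench import state,get_image
s=state();print(s["position"].round(2),s["contact_force"].round(1),s["wrist_torque"].round(3),round(s["grip_width"],3))
```

```text
[ 612.34 -233.67   63.18] [2.  1.1 0.7] [ 0.011 -0.278 -0.18 ] 0.219
```

Request:
arm_command --moves '[{"linear":[0.002,0.0003,0],"yaw":0,"fingers":1},{"linear":[0.005,0.0003,0],"yaw":0,"fingers":1},{"linear":[0.008,0.0003,0],"yaw":0,"fingers":1},{"linear":[0.009,0.0003,0],"yaw":0,"fingers":1},{"linear":[0.009,0.0003,0],"yaw":0,"fingers":1}]'

```text
clock: 12.82
position: [614.9, -225.0, 63.2]
tcp_rot: [180.0, -0.0, 74.4]
contact_force: [1.0, 0.4, 3.3]
grip_width: 0.222
```

Request:
arm_command --moves '[{"linear":[0.001,0,0],"yaw":0,"fingers":1},{"linear":[0.002,0,0],"yaw":0,"fingers":1},{"linear":[0.003,0,0],"yaw":0,"fingers":1},{"linear":[0.003,0,0],"yaw":0,"fingers":1}]'

```text
clock: 13.15
position: [615.6, -222.5, 63.2]
tcp_rot: [-180.0, -0.0, 74.4]
contact_force: [-0.4, -1.0, 1.6]
grip_width: 0.217
```

Request:
arm_command --moves '[{"linear":[0.001,0,0],"yaw":0,"fingers":1},{"linear":[0.002,0,0],"yaw":0,"fingers":1},{"linear":[0.002,0,0],"yaw":0,"fingers":1}]'

```text
clock: 13.4
position: [616.2, -220.5, 63.2]
tcp_rot: [180.0, -0.0, 74.4]
contact_force: [-1.0, -2.3, 2.7]
grip_width: 0.213
```

Request:
arm_command --moves '[{"linear":[0.001,0,0],"yaw":0,"fingers":1},{"linear":[0.002,0,0],"yaw":0,"fingers":1},{"linear":[0.002,0,0],"yaw":0,"fingers":1}]'

```text
clock: 13.65
position: [616.7, -218.5, 63.2]
tcp_rot: [-180.0, -0.0, 74.4]
contact_force: [0.0, -1.9, 3.3]
grip_width: 0.214
```

Request:
arm_command --moves '[{"linear":[0.001,0,0],"yaw":0,"fingers":1},{"linear":[0.002,0,0],"yaw":0,"fingers":1},{"linear":[0.002,0,0],"yaw":0,"fingers":1}]'

```text
clock: 13.9
position: [617.3, -216.6, 63.2]
tcp_rot: [180.0, -0.0, 74.4]
contact_force: [-1.5, -1.3, 2.1]
grip_width: 0.219
```

Request:
arm_command --moves '[{"linear":[0.001,0,0],"yaw":0,"fingers":1},{"linear":[0.002,0,0],"yaw":0,"fingers":1},{"linear":[0.002,0,0],"yaw":0,"fingers":1}]'

```text
clock: 14.15
position: [617.8, -214.7, 63.2]
tcp_rot: [180.0, -0.0, 74.4]
contact_force: [0.1, -1.8, 3.2]
grip_width: 0.218
```

Run:
```python
from bench import state,get_image
from h import *
s=state();print(s["position"].round(2),s["contact_force"].round(1),s["wrist_torque"].round(3),round(s["grip_width"],3))
e=get_image("scene"); np.savez("pics/s6.npz",**e); d=get_image("wrist"); np.savez("pics/w6.npz",**d)
a=cv2.resize(e["img"][150:235,255:365],(550,425),interpolation=cv2.INTER_CUBIC)
o=np.zeros((600,800,3),np.uint8); o[:425,:550]=a; o[:600,550:]=cv2.resize(d["img"][40:300,225:333],(250,600))
cv2.imwrite("pics/g6.png",cv2.convertScaleAbs(o,alpha=1.3))
```

```text
[ 617.81 -214.67   63.2 ] [ 0.1 -1.8  3.2] [-0.372  0.106 -0.186] 0.218
```

View pics/g6.png

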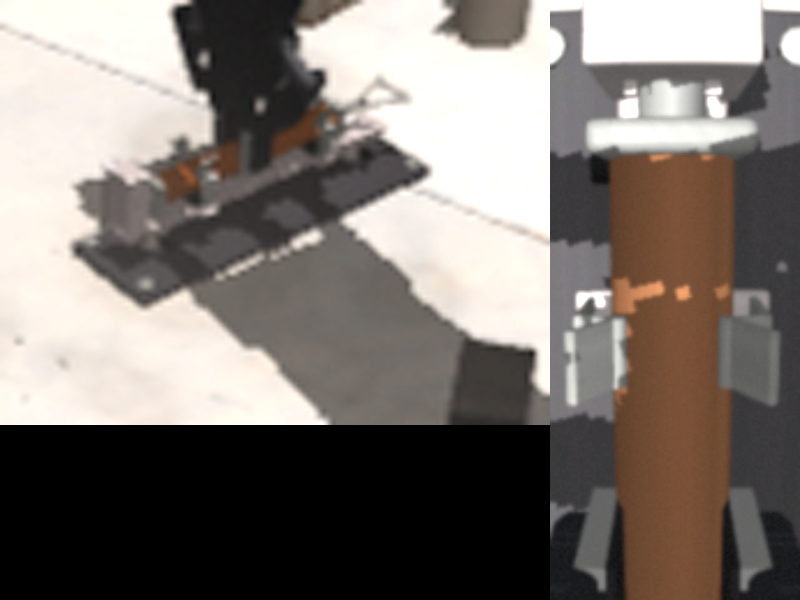

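The wrist view shows the spigot entering the hood (gap at rows 80–118) and clip_b's fingers closed round the handle. I'll continue until it meets the back wall.

Request:
arm_command --moves '[{"linear":[0.001,0,0],"yaw":0,"fingers":1},{"linear":[0.002,0,0],"yaw":0,"fingers":1},{"linear":[0.002,0,0],"yaw":0,"fingers":1}]'

```text
clock: 14.5
position: [618.0, -214.0, 63.2]
tcp_rot: [180.0, 0.1, 74.4]
contact_force: [-2.4, -11.3, 2.5]
grip_width: 0.217
```

The wall is met: 11 N along −y and only 0.7 mm of motion. I'll push slightly more to confirm, then relax.

Request:
arm_command --moves '[{"linear":[0.001,0,0],"yaw":0,"fingers":1},{"linear":[0.001,0,0],"yaw":0,"fingers":1},{"linear":[0.001,0,0],"yaw":0,"fingers":1}]'

```text
clock: 14.75
position: [618.0, -213.9, 63.2]
tcp_rot: [180.0, 0.2, 74.4]
contact_force: [-5.6, -18.2, 1.8]
grip_width: 0.217
```

Hard stop confirmed at 19 N. Now I'll relax the push and open.

Request:
arm_command --moves '[{"linear":[-0.001,0,0],"yaw":0,"fingers":1},{"linear":[-0.0015,0,0],"yaw":0,"fingers":1},{"linear":[-0.0015,0,0],"yaw":0,"fingers":0.3},{"linear":[-0.0015,0,0],"yaw":0,"fingers":0.1},{"linear":[-0.0015,0,0],"yaw":0,"fingers":-0.1},{"linear":[-0.0015,0,0],"yaw":0,"fingers":-0.1},{"linear":[-0.0015,0,0],"yaw":0,"fingers":-0.1}]'

```text
clock: 15.33
position: [618.1, -213.2, 63.0]
tcp_rot: [-180.0, -0.0, 74.4]
contact_force: [0.6, 0.3, -0.5]
grip_width: 0.55
```

Request:
arm_command --moves '[{"linear":[0,0,-0.01],"yaw":0,"fingers":-0.1},{"linear":[0,0,-0.025],"yaw":0,"fingers":-0.1},{"linear":[0,0,-0.05],"yaw":0,"fingers":-0.1},{"linear":[0,0,-0.08],"yaw":0,"fingers":-0.1},{"linear":[0,0,-0.11],"yaw":0,"fingers":-0.1},{"linear":[0,0,-0.14],"yaw":0,"fingers":-0.1},{"linear":[0,0,-0.16],"yaw":0,"fingers":-0.1},{"linear":[0,0,-0.16],"yaw":0,"fingers":-0.1}]'

```text
clock: 16.0
position: [619.3, -213.8, 230.6]
tcp_rot: [179.5, 0.0, 74.4]
contact_force: [0.5, -0.1, 0.9]
grip_width: 0.548
```

Run:
```python
from bench import state,get_image
from h import *
s=state();print(s["clock"],s["position"].round(2),s["contact_force"].round(1))
e=get_image("scene"); d=get_image("wrist"); np.savez("pics/w7.npz",**d)
a=cv2.resize(e["img"][150:235,255:365],(440,340),interpolation=cv2.INTER_CUBIC)
o=np.zeros((600,800,3),np.uint8); o[:340,:440]=a; o[:600,440:]=cv2.resize(d["img"][10:310,190:370],(360,600))
cv2.imwrite("pics/g7.png",cv2.convertScaleAbs(o,alpha=1.2))
```

```text
16.0 [ 619.26 -213.82  230.6 ] [ 0.5 -0.1  0.9]
```

View pics/g7.png

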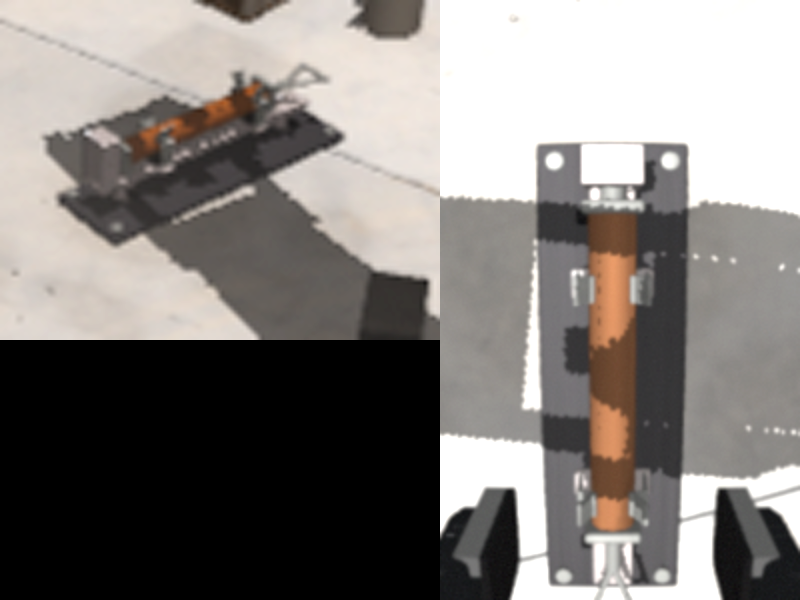

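```bash
python3 -c "
from bench import sign_off; print(sign_off())"
```

```text
the job is handed in; nothing more can be done
None
```

The turning tool is in its holder: both clips closed round the handle, the spigot is in the hood against the back wall, and the gripper is clear. I handed it in at about 16 s of robot time.

- **Pressing in:** First contact was at TCP z ≈ 79 mm and the handle stopped hard at 63.3–63.6 mm, about the 17 mm you describe. The highest press reading was about 13 N. I never saw the 5–13 N snap peak in the readings, because force comes only at the end of each move.
- **Sliding home:** The tool slid with about 1–3 N, then stopped hard. I pushed to about 19 N to confirm, relaxed, and let go.
- **Last picture:** The tool is parallel to the holder with both pairs of clip fingers round the handle. Only a short piece of spigot shows between the collar and the hood. I judged this by eye and did not measure how far home it is.
- **Disagreement:** The slide came to about 28 mm, not the expected 21 mm, so the tool was pressed in at roughly y = −28 mm. That is about 1 mm outside the −27 to −15 window. The cameras differed by 4–8 mm on where the holder sat along its axis.

I planned paths to keep clear of the cup, bowl, sanding block and rib and felt no unexpected contact, but I did not re-check their positions at the end.

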